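Draw out the slide dryer's tray with the tray hook

TASK

Take the orange-handled tray hook from its stand, hook its bent tip down into the finger hole of the slide dryer's tray, under the clear splash guard, and ease the tray out all the way to its stop. Move the tray with the hook only, and do not strain it hard against the stop. Then hang the hook back on its stand, upright with the collar resting on the fork as it was, leaving the tray fully out and the bottle, beaker and petri dish undisturbed.

Things in the scene. Friction and masses are not known exactly. Their poses are not given: they have to be found in the camera images.
- dryer: Fixed white slide dryer, 170 deep (x) x 150 wide x 159 mm high. Origin: centre of its underside on the bench; front face at x = -85 mm. Own -x is its front and the way the tray slides out; it faces the free bench on the robot's left (yaw about -1.35 rad). A clear plate with blue edge (splash guard), 142 mm wide, juts 60 mm from the front over the hole, underside 160, top 167 mm above the bench.
- guard_edge (a point): Middle of the splash guard's lower front edge: 36 mm in front of the hole's centre when the tray is home, 100 mm above the tab, so a vertical tool cannot reach the hole. Below and in front of it is open space. Axes as dryer.
- finger_hole (a point): Centre of the round 20 mm through hole at the top of the tray's level steel tab, 60 mm above the bench; moves with the tray. Axes as dryer. Tab 5 mm thick, 56 mm wide, free air below; its front end is 22 mm before the centre, the tray's blue front panel 22 mm behind it, rising 22 mm over the tab.
- slide_tray (a joint): How far the tray is out (m): 0 home, 0.080 at the hard stop. Starts between 0 and 0.012. It slides stiffly (about 3 N) and stays where it is left.
- tray_hook: Loose hook, 0.12 kg, 190 mm long. Origin: centre of the underside of its steel collar (34 mm disc, 6 mm thick). z runs up the square 22 x 22 mm orange handle (z = 6 to 68 mm). An 8 mm thick shank runs down to z = -105 mm, then bends 60 degrees towards own -x into a 22 mm toe. Leaning the handle 35 to 45 degrees away from the dryer's front points the toe nearly down.
- hook_tip (a point): Centre of the toe's round end (4 mm radius): (-19, 0, -116) mm in the hook's frame. Axes as tray_hook. The hook starts hanging upright on the stand, toe to the stand's front.
- hook_grip (a point): Middle of the orange handle on its axis, 40 mm above the collar's underside; the place to grip. Axes as tray_hook.
- hook_stand: Fixed stand: base plate 110 x 100 x 12 mm, post at the rear (x = 28 to 40 mm), level fork on top, 8 mm thick, top 150 mm above the bench. Origin: centre of the base's underside; own -x is its front, turned roughly to the robot (yaw -0.6 to 0.1). The fork's slot is 20 mm wide in y, open to the front (fork ends at x = -26 mm), closed at x = 16 mm.
- fork_seat (a point): Point on the axis where the hook hangs: middle of the slot, at the height of the fork's top, above the stand's origin. The hook's origin lies here when hung. Axes as hook_stand.
- reagent_bottle: Bystander: clear bottle with black cap, 66 mm across, 132 mm high, origin under its centre.
- beaker: Bystander: glass beaker, 87 mm across, 124 mm high, origin under its centre.
- petri_dish: Bystander: glass petri dish, 89 mm across, 18 mm high, origin under its centre.

How it is judged:
By the outcome, as a careful person would: the job done as asked, in the order asked, and still so for the second after the job is handed in, with the robot touching nothing.
It also fails if it takes over 64 s, if anything falls off the work surface, if the arm or the gripper's body presses on something with over 40 N, if the wrist force passes 120 N, or if a joint passes its speed limit or range.

ROBOT

A 7-joint arm with a two-finger parallel gripper is mounted at the origin on a cart in front of the work surface, level with it; the furniture and walls round the work are solid. World frame = base frame: x ahead of the robot, y to its left, z up, the work surface at z = 0. Lengths are in m, angles in rad, forces in N, time in s.
With the tool pointing down it reaches from about 0.35 to 0.775 m from the base axis. Payload 3.1 kg.
Tool frame: the origin (TCP) lies on the centre line of the jaws, within the pads' length; the fingertips stand bot.tip_extent ahead of it and the grasp point (between the pads) lies 6 mm ahead of it (bot.tip_extent is the distance from the TCP to the fingertips, in m); z points along the fingers, y is the line along which they close (so a half turn about z gives the same grasp; the last joint's range is limited). The gripper opens to 85 mm and grips with 20 to 120 N. Pads are 22 mm wide; open, the fingers measure 114 mm over their backs; the gripper's body (76 mm by 85 mm) begins 54 mm behind the grasp point. The pads swing forward as they close: fully open they stand 13 mm farther back than shut.
Start: joints at [-1.311, 0.311, 0.014, 1.512, -0.004, 1.319, -0.027], TCP at [0.163, 0.525, 0.256] pointing down, gripper open.
Joint ranges: [-2.7, 2.7], [-0.3, 1.91], [-1.27, 1.3], [0.12, 2.57], [-1.44, 4.58], [0.2, 2.03], [-3.05, 3.05]. Speed limits (rad/s): [2.79, 2.79, 3.14, 3.14, 3.14, 3.14, 3.14].

INTERFACE

Orientations are given as a rotation vector (axis times angle).
In Python, from rig import bot gives the robot as it stands.
- The arm moves only by the tool shift_gripper, called after "Emit:" in YAML: its name, and indented under it one key for each argument. Schema: {"type":"object","properties":{"offsets":{"type":"array","items":{"type":"object","properties":{"aperture":{"type":"number"},"tx":{"type":"number"},"ty":{"type":"number"},"tz":{"type":"number"},"drx":{"type":"number"},"dry":{"type":"number"},"drz":{"type":"number"}},"additionalProperties":false,"required":["aperture"]},"minItems":1,"maxItems":10},"grip_n":{"type":"number"},"only":{"type":"string"},"quiet":{"type":"boolean"},"lines":{"type":"string"}},"required":["offsets"],"additionalProperties":false}. offsets is a list of rows, 1 to 10 of them, each an object with the fields aperture (the finger opening in m), tx, ty, tz (the shift in mm), drx, dry, drz (a rotation vector in rad); a field left out counts as zero (the opening has to be given); each row shifts and turns the commanded pose from where the row before left it, along the tool's axes as they then stand; what a row does not reach is not made up. A row lasts 1/12 s, in which the tool goes at most 0.0417 m and 0.125 rad, less where a joint would pass 70% of its speed; a pose out of reach is approached as far as the arm can. The fingers move at their own pace and stop on an object; grip_n is the grip in N (left out, the last holds). Time passes only in rows, so rows that do not move let the fingers close. The tool returns the time, the measured TCP pose, the force, the opening and the grip force at its end. only (a regular expression) keeps the lines of the reply that match it, lines (a string "A,B") keeps lines A to B, and quiet returns only ok. Input that does not fit is refused with a message, and nothing moves.
- bot.state(): the state, without advancing time (a new reading comes with each control period).
- bot.camera(name): name is "scene" or "top"; returns a dict with "image" (384x512x3 uint8, red, green, blue), "fx", "fy", "cx", "cy" (pixels), "dist" ([k1, k2, p1, p2, k3] as OpenCV has them; the pictures are not rectified), "view" (4x4, takes a point from world to camera coordinates). Camera axes: x right, y down, z forward; pixel columns grow to the right and rows downward; lengths in m; the calibration is good to about 2 mm. A picture is of the moment at which its call begins. There is no depth.
- bot.finish_job(): hands the job in; it is judged then, once.
The state is a dict: "clock": time; "q": joint angles; "qvel": joint speeds; "tau": joint torques, N m; "tcp_pos": TCP position; "eef_rot": TCP orientation; "force": force on the tool from outside, world axes, zero at the start; "ft_torque": the same for the moment, N m; "grip_width": finger opening in m; "finger_force": force on a finger pad.
Only numpy, scipy, OpenCV 4.12 (cv2) and the standard library are available. Lean on these libraries where they do the work, as an engineer would, in place of code of your own. Each camera call takes 0.05 s, during which the arm holds its last target. There are 200 camera calls.

## Working session

There is one attempt and no reset: what is moved stays moved. The work goes in short steps, Python scripts to look and compute and a tool call to move; the robot and the scene stay as the last step left them, time stands still between calls to the robot, and variables do not carry over. Pictures are saved under pics/ and viewed, at most 13 in all, crops included, and the job is handed in when it is done.

```bash
ls; mkdir -p pics; python3 - <<'E'
from rig import bot
import cv2,numpy as np
for n in("scene","top"):
    c=bot.camera(n); cv2.imwrite(f"pics/{n}0.png",cv2.resize(c["image"][:,:,::-1],(800,600),interpolation=cv2.INTER_CUBIC))
    print(n,c["fx"],c["fy"],c["cx"],c["cy"],c["dist"]);print(np.round(c["view"],3).tolist())
print(bot.tip_extent,bot.state())
E
```

```text
pics
rig.py
scene 349.8284037965197 349.8284037965197 257.26483913556 188.43355812037197 [-0.01675943  0.          0.          0.          0.        ]
[[-0.716, 0.698, 0.007, 0.455], [0.405, 0.423, -0.811, -0.109], [-0.569, -0.578, -0.585, 1.248], [0.0, 0.0, 0.0, 1.0]]
top 414.6310675775033 414.6310675775033 251.77653494851037 192.63956170030548 [-0.00279903  0.          0.          0.          0.        ]
[[-0.019, -1.0, 0.002, -0.027], [-0.993, 0.019, -0.114, 0.613], [0.114, -0.004, -0.993, 1.126], [0.0, 0.0, 0.0, 1.0]]
0.025 {'clock': 0.1, 'q': array([-1.31068404,  0.31166727,  0.01400376,  1.51287118, -0.00439058,
        1.31920176, -0.02717266]), 'qvel': array([-3.65601137e-05, -2.49433843e-03,  1.33158523e-04, -3.91321112e-03,
       -1.78004943e-03,  5.86551728e-04, -1.64408077e-04]), 'tau': array([ 9.70814617e-04, -3.80856800e+01,  1.46787199e-01, -2.31242126e+01,
        1.23772430e-02,  8.11330247e-03, -1.40618717e-07]), 'tcp_pos': array([0.16330569, 0.52457929, 0.25532814]), 'eef_rot': array([-0.4721062 , -3.10569528,  0.00330757]), 'force': array([-0.40929593,  0.06000585,  0.10077477]), 'ft_torque': array([0.03013979, 0.01709321, 0.01950976]), 'finger_force': 0.0, 'grip_width': 0.08489969095110775}
```

View pics/scene0.png

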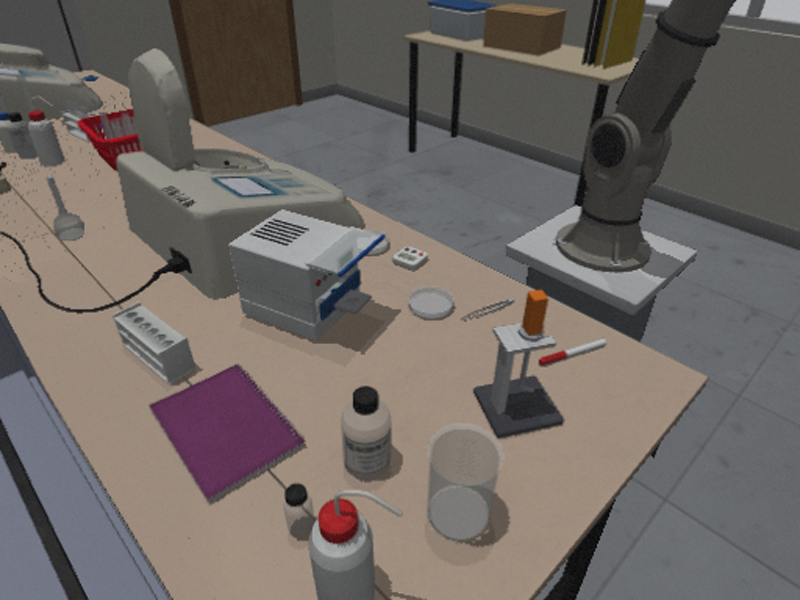

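View pics/top0.png

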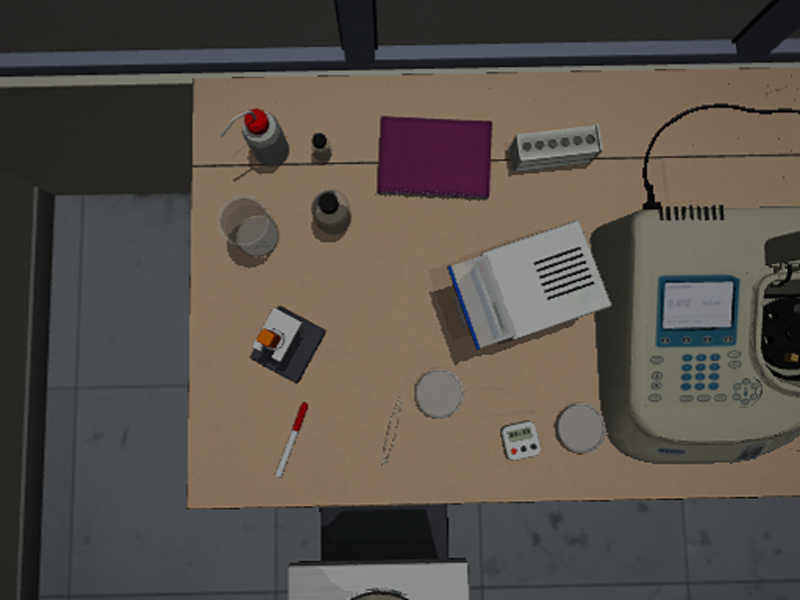

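The scene view shows the dryer with its blue guard edge (about 360,255), the tab (350,300) and the hook on its stand (535,315). In the top view the hook is at (268,338) and the guard edge runs (450,266)–(478,347). Next I'll zoom in on the parts that matter.

```bash
cat > h.py <<'E'
from rig import bot
import cv2,numpy as np
from scipy.spatial.transform import Rotation as R
def K(c): return np.array([[c["fx"],0,c["cx"]],[0,c["fy"],c["cy"]],[0,0,1]]),np.array(c["dist"])
def ray(c,uv):
    k,d=K(c); p=cv2.undistortPoints(np.float64([[uv]]),k,d)[0,0]; V=np.array(c["view"])
    return -V[:3,:3].T@V[:3,3], V[:3,:3].T@np.r_[p,1]
def onz(c,uv,z):
    o,d=ray(c,uv); return o+d*(z-o[2])/d[2]
def tri(a,ua,b,ub):
    o,d=ray(a,ua);p,e=ray(b,ub); s=np.linalg.lstsq(np.c_[d,-e],p-o,rcond=None)[0]
    A=o+d*s[0];B=p+e*s[1]; return (A+B)/2,np.linalg.norm(A-B)
def proj(c,P):
    k,d=K(c);V=np.array(c["view"]); return cv2.projectPoints(np.float64([P]),cv2.Rodrigues(V[:3,:3])[0],V[:3,3],k,d)[0].reshape(-1,2)
def mask(im,name):
    h=cv2.cvtColor(im,cv2.COLOR_RGB2HSV)
    lo,hi={"orange":((5,150,60),(18,255,255)),"blue":((105,150,50),(125,255,255))}[name]
    return cv2.inRange(h,lo,hi)
E
python3 - <<'E'
from h import *
s=bot.camera("scene");t=bot.camera("top")
def crop(c,x0,y0,w,h,k): return cv2.resize(c["image"][y0:y0+h,x0:x0+w,::-1],None,fx=k,fy=k,interpolation=cv2.INTER_CUBIC)
A=crop(s,200,140,64,75,4*1);A=crop(s,190,140,66,75,6);B=crop(s,295,175,70,75,5)
C=crop(t,280,160,66,75,6);D=crop(t,155,190,66,75,4)
a=np.zeros((600,800,3),np.uint8)
a[:300,:]=np.hstack([cv2.resize(A,(400,300))[:, :],cv2.resize(B,(400,300))]);a[300:,:]=np.hstack([cv2.resize(C,(400,300)),cv2.resize(D,(400,300))])
cv2.imwrite("pics/crop.png",a)
for n,c in(("s",s),("t",t)):
  for col in("orange","blue"):
    cs,_=cv2.findContours(mask(c["image"],col),cv2.RETR_EXTERNAL,cv2.CHAIN_APPROX_NONE)
    for q in cs:
      if cv2.contourArea(q)>15: print(n,col,cv2.contourArea(q),cv2.boundingRect(q),cv2.minAreaRect(q),cv2.approxPolyDP(q,2,True).reshape(-1,2).tolist())
E
```

```text
s orange 297.0 (335, 185, 15, 29) ((341.9119873046875, 198.98402404785156), (12.521982192993164, 28.97944450378418), 10.30484676361084) [[346, 185], [338, 187], [335, 202], [338, 213], [346, 210], [349, 195]]
s blue 63.0 (205, 174, 25, 30) ((216.25003051757812, 187.75001525878906), (8.485280990600586, 36.06244659423828), 45.0) [[228, 174], [205, 194], [208, 193], [208, 197], [212, 194], [208, 202], [205, 196], [206, 203], [212, 198], [211, 192], [215, 191], [215, 186], [220, 187], [217, 186], [223, 180], [226, 184], [224, 178], [228, 179]]
s blue 42.0 (217, 150, 29, 27) ((230.8159942626953, 162.79844665527344), (2.215456485748291, 38.20859909057617), 47.60256576538086) [[245, 150], [217, 176]]
s blue 115.5 (275, 0, 39, 7) ((294.0, 3.0), (6.0, 38.0), 90.0) [[275, 1], [298, 6], [313, 3], [300, 0]]
t orange 72.0 (164, 211, 13, 11) ((169.8845977783203, 215.4230499267578), (9.15255355834961, 9.707253456115723), 33.690067291259766) [[168, 211], [164, 217], [171, 221], [176, 214]]
t blue 51.5 (287, 170, 20, 54) ((296.2782897949219, 196.57919311523438), (56.30270767211914, 1.8834837675094604), 70.34617614746094) [[287, 170], [306, 223]]
```

View pics/crop.png

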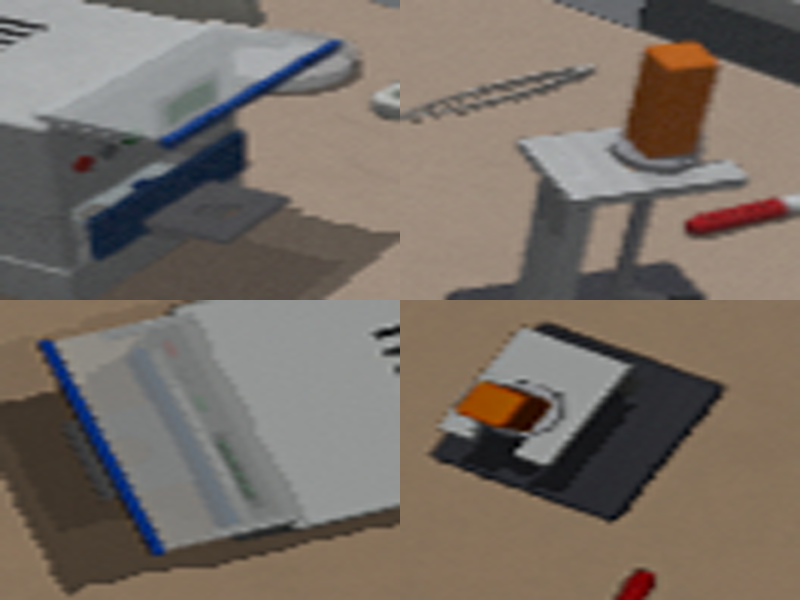

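```bash
python3 - <<'E'
from h import *
s=bot.camera("scene");t=bot.camera("top")
A=lambda x,y:(190+x/6.06,140+y/4); B=lambda x,y:(295+(x-400)/5.714,175+y/4); D=lambda x,y:(155+(x-400)/6.06,190+(y-300)/4)
np.set_printoptions(precision=4,suppress=True)
g=[onz(t,p,.165) for p in((287.5,170.5),(306.5,223.5))]; print("guard",g,np.linalg.norm(g[0]-g[1]))
g2=[onz(s,p,.165) for p in((245,150.3),(217.3,176))]; print("guard scene",g2)
d=g[1]-g[0]; print("front dir yaw",np.arctan2(d[1],d[0]))
d=g2[1]-g2[0]; print("front dir yaw sc",np.arctan2(d[1],d[0]))
print("hole",onz(s,A(207,208),.06)); print("tabcorners",[onz(s,A(*p),.06) for p in((290,200),(232,242))])
print("handle top",tri(s,B(683,56),t,D(494,402)),onz(s,B(683,56),.218),onz(t,D(494,402),.218))
print("collar top",onz(t,D(528,407),.156), "scene", onz(s,B(655,153),.15))
b=[onz(t,D(*p),.012) for p in((430,455),(545,322),(723,385),(612,520))]
print("base",np.array(b),np.mean(b,0)); 
for i in range(4): d=b[(i+1)%4]-b[i]; print(np.arctan2(d[1],d[0]),np.linalg.norm(d))
f=[onz(t,D(*p),.15) for p in((527,327),(634,367),(548,467))];print("fork",np.array(f))
for i in range(2): d=f[i+1]-f[i]; print(np.arctan2(d[1],d[0]),np.linalg.norm(d))
for n,p,z in(("bottle",(331,205),.132),("beaker",(258,236),.003),("petri",(439,393),.009)): print(n,onz(t,np.array(p)*.64,z))
E
```

```text
guard [array([ 0.6512, -0.1286,  0.165 ]), array([ 0.5181, -0.1715,  0.165 ])] 0.13991727347014823
guard scene [array([ 0.5189, -0.1695,  0.165 ]), array([ 0.653 , -0.1233,  0.165 ])]
front dir yaw -2.8294780531864023
front dir yaw sc 0.3313304039193796
hole [ 0.5953 -0.1743  0.06  ]
tabcorners [array([ 0.5614, -0.155 ,  0.06  ]), array([ 0.6121, -0.1369,  0.06  ])]
handle top (array([0.5399, 0.1557, 0.2155]), np.float64(0.004456308379478154)) [0.5415 0.1591 0.218 ] [0.5409 0.1533 0.218 ]
collar top [0.5415 0.1513 0.156 ] scene [0.5387 0.1568 0.15  ]
base [[0.5171 0.2228 0.012 ]
 [0.6106 0.1692 0.012 ]
 [0.564  0.0857 0.012 ]
 [0.4698 0.138  0.012 ]] [0.5404 0.1539 0.012 ]
-0.5201141165306739 0.10780319191807596
-2.0802416636842747 0.09559521084709109
2.634934696519681 0.10768967345796346
1.06246182553102 0.09704554903672725
fork [[0.5922 0.1529 0.15  ]
 [0.5661 0.1085 0.15  ]
 [0.5042 0.1441 0.15  ]]
-2.102702941672539 0.05146971474838119
2.6193547866300984 0.07135349256067873
bottle [0.7644 0.0628 0.132 ]
beaker [0.7426 0.211  0.003 ]
petri [ 0.4466 -0.1178  0.009 ]
```

The rows are not in the units I measure in: shifts go in mm. I convert before sending: -0.0313 m is -31.3, -0.0161 m is -16.1.

```bash
cat > go.py <<'E'
# usage: python3 go.py x y z hookyaw_deg lean_deg : tool delta to a target TCP pose (tool y = +x_hook direction, tool z = -z_hook)
import sys; from h import *
x,y,z,a,l=map(float,sys.argv[1:6]); a,l=np.radians([a,l])
s=bot.state(); C=R.from_rotvec(s["eef_rot"])
f=np.array([np.cos(a),np.sin(a),0])  # own -x, level
zh=np.sin(l)*f+np.array([0,0,np.cos(l)]); xh=-np.cos(l)*f+np.array([0,0,np.sin(l)])
T=R.from_matrix(np.c_[np.cross(xh,-zh),xh,-zh])
np.set_printoptions(precision=4,suppress=True)
print("d tool",C.inv().apply(np.array([x,y,z])-s["tcp_pos"]),"rotvec tool",(C.inv()*T).as_rotvec(),"d in target axes",T.inv().apply(np.array([x,y,z])-s["tcp_pos"]),"F",s["force"],"q",s["q"])
E
```

Emit:
shift_gripper:
  offsets:
    - {"aperture":0.085,"tx":-31.3,"ty":-16.1,"tz":-1.7}
    - {"aperture":0.085,"tx":-31.3,"ty":-16.1,"tz":-1.7}
    - {"aperture":0.085,"tx":-31.3,"ty":-16.1,"tz":-1.7}
    - {"aperture":0.085,"tx":-31.3,"ty":-16.1,"tz":-1.7}
    - {"aperture":0.085,"tx":-31.3,"ty":-16.1,"tz":-1.7}
    - {"aperture":0.085,"tx":-31.3,"ty":-16.1,"tz":-1.7}
    - {"aperture":0.085,"tx":-31.3,"ty":-16.1,"tz":-1.7}
    - {"aperture":0.085,"tx":-31.3,"ty":-16.1,"tz":-1.7}

```text
clock: 0.97
tcp_pos: [0.3652, 0.3264, 0.2701]
eef_rot: [0.472, 3.106, 0.001]
force: [-0.3, 0.3, -0.3]
grip_width: 0.085
finger_force: 0.0
```

Emit:
shift_gripper:
  offsets:
    - {"aperture":0.085,"tx":-31.3,"ty":-16.1,"tz":-1.7}
    - {"aperture":0.085,"tx":-31.3,"ty":-16.1,"tz":-1.7}
    - {"aperture":0.085,"tx":-31.3,"ty":-16.1,"tz":-1.7}
    - {"aperture":0.085,"tx":-31.3,"ty":-16.1,"tz":-1.7}
    - {"aperture":0.085,"tx":-31.3,"ty":-16.1,"tz":-1.7}
    - {"aperture":0.085,"tx":-31.3,"ty":-16.1,"tz":-1.7}
    - {"aperture":0.085,"tx":-31.3,"ty":-16.1,"tz":-1.7}

```text
clock: 1.55
tcp_pos: [0.5409, 0.1538, 0.282]
eef_rot: [0.472, 3.106, 0.0]
force: [0.2, 0.8, -0.1]
grip_width: 0.0853
finger_force: 0.0
```

Emit:
shift_gripper:
  offsets:
    - {"aperture":0.085,"drz":0.112}
    - {"aperture":0.085,"drz":0.112}
    - {"aperture":0.085,"drz":0.112}
    - {"aperture":0.085,"drz":0.112}
    - {"aperture":0.085,"drz":0.112}
    - {"aperture":0.085,"drz":0.112}
    - {"aperture":0.085,"drz":0.112}
    - {"aperture":0.085,"drz":0.112}

```text
clock: 2.22
tcp_pos: [0.5399, 0.1552, 0.2817]
eef_rot: [-1.778, -2.59, 0.0]
force: [1.0, -0.1, -0.0]
grip_width: 0.0848
finger_force: 0.0
```

Emit:
shift_gripper:
  offsets:
    - {"aperture":0.085,"drz":0.112}
    - {"aperture":0.085,"drz":0.112}
    - {"aperture":0.085,"drz":0.112}
    - {"aperture":0.085,"drz":0.112}
    - {"aperture":0.085,"drz":0.112}
    - {"aperture":0.085,"drz":0.112}
    - {"aperture":0.085,"drz":0.112}
    - {"aperture":0.085,"drz":0.112}

```text
clock: 2.88
tcp_pos: [0.5398, 0.1552, 0.2817]
eef_rot: [-2.724, -1.565, 0.0]
force: [0.9, 0.8, -0.0]
grip_width: 0.0852
finger_force: 0.0
```

```bash
python3 go.py .540 .1545 .196 150.2 0
```

```text
d tool [-0.0005  0.0005  0.0857] rotvec tool [-0.0003  0.0001 -0.008 ] d in target axes [-0.0005  0.0005  0.0857] F [ 0.8727  0.8309 -0.0252] q [-0.7928  0.368   0.6745  1.451  -0.23    1.4028 -0.6408]
```

Emit:
shift_gripper:
  offsets:
    - {"aperture":0.085,"tz":20}
    - {"aperture":0.085,"tz":20}
    - {"aperture":0.085,"tz":20}
    - {"aperture":0.085,"tz":15}
    - {"aperture":0.085,"tz":10.7}
    - {"aperture":0.085}
  grip_n: 30

```text
clock: 3.38
tcp_pos: [0.5382, 0.155, 0.1936]
eef_rot: [-2.719, -1.571, 0.008]
force: [0.2, 0.1, -0.5]
grip_width: 0.0852
finger_force: 0.0
```

```bash
python3 - <<'E'
from h import *
s=bot.camera("scene");t=bot.camera("top")
a=cv2.resize(s["image"][140:260,290:390,::-1],(400,480),interpolation=cv2.INTER_CUBIC);b=cv2.resize(t["image"][170:290,140:240,::-1],(400,480),interpolation=cv2.INTER_CUBIC)
cv2.imwrite("pics/pre.png",np.hstack([a,b]))
E
```

```text
(no output)
```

View pics/pre.png

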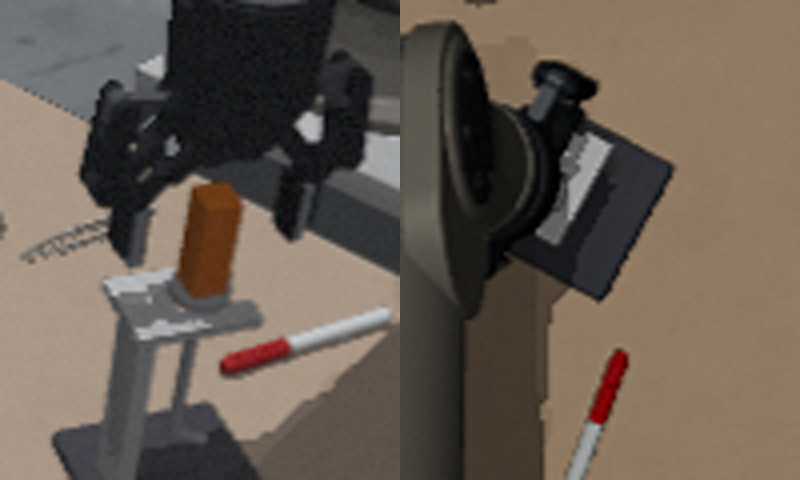

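The scene crop shows the handle at (210,240), centred between the open fingers at (130,235) and (292,205), above the collar. I'll close the gripper now.

Emit:
shift_gripper:
  offsets:
    - {"aperture":0.0}
    - {"aperture":0.0}
    - {"aperture":0.0}
    - {"aperture":0.0}
    - {"aperture":0.0}
    - {"aperture":0.0}
    - {"aperture":0.0}
    - {"aperture":0.0}
  grip_n: 30

```text
clock: 4.15
tcp_pos: [0.5402, 0.1552, 0.1966]
eef_rot: [-2.72, -1.572, -0.001]
force: [-0.1, -0.0, 2.7]
grip_width: 0.0216
finger_force: 32.9
```

Emit:
shift_gripper:
  offsets:
    - {"aperture":0.0}
    - {"aperture":0.0}
    - {"aperture":0.0}
  grip_n: 80

```text
clock: 4.4
tcp_pos: [0.5403, 0.1552, 0.1966]
eef_rot: [-2.72, -1.572, -0.001]
force: [-0.3, -0.4, 4.3]
grip_width: 0.021
finger_force: 78.3
```

```bash
python3 go.py .540 .1545 .196 150.2 0
python3 - <<'E'
from h import *
s=bot.camera("scene")
cv2.imwrite("pics/grip.png",cv2.resize(s["image"][140:260,290:390,::-1],(500,600),interpolation=cv2.INTER_CUBIC))
E
```

```text
d tool [-0.0007  0.0001  0.0006] rotvec tool [ 0.0005 -0.0008 -0.0027] d in target axes [-0.0007  0.0001  0.0006] F [-0.3484 -0.3548  4.3018] q [-0.7811  0.424   0.652   1.5925 -0.2698  1.2159 -0.6005]
```

View pics/grip.png

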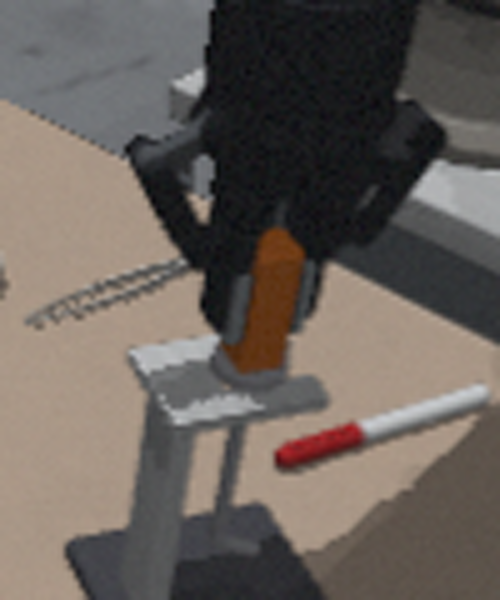

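Emit:
shift_gripper:
  offsets:
    - {"aperture":0.0,"tz":-4}
    - {"aperture":0.0,"tz":-4}
    - {"aperture":0.0}
    - {"aperture":0.0,"ty":-14}
    - {"aperture":0.0,"ty":-14}
    - {"aperture":0.0,"ty":-14}
    - {"aperture":0.0,"ty":-14}
    - {"aperture":0.0,"ty":-14}

```text
clock: 5.12
tcp_pos: [0.4785, 0.19, 0.2036]
eef_rot: [2.72, 1.571, -0.002]
force: [0.6, -0.2, -1.4]
grip_width: 0.0213
finger_force: 78.3
```

Emit:
shift_gripper:
  offsets:
    - {"aperture":0.0,"tz":-25}
    - {"aperture":0.0,"tz":-25}
    - {"aperture":0.0,"tz":-25}
    - {"aperture":0.0,"tz":-25}
    - {"aperture":0.0,"tz":-25}
    - {"aperture":0.0,"tz":-20}

```text
clock: 5.62
tcp_pos: [0.4795, 0.1898, 0.3507]
eef_rot: [2.72, 1.571, 0.002]
force: [0.4, 0.3, -1.1]
grip_width: 0.0211
finger_force: 78.4
```

```bash
python3 go.py .531 .0125 .34 108.8 42
```

```text
d tool [-0.1279  0.1332  0.0107] rotvec tool [-0.7002 -0.2647  0.686 ] d in target axes [-0.0084  0.1299  0.1314] F [ 0.398   0.3338 -1.0818] q [-0.9433  0.2332  0.6784  1.4356 -0.1458  1.5223 -0.7944]
```

Emit:
shift_gripper:
  offsets:
    - {"aperture":0.0,"tx":-16,"ty":16.6,"tz":1.3}
    - {"aperture":0.0,"tx":-16,"ty":16.6,"tz":1.3}
    - {"aperture":0.0,"tx":-16,"ty":16.6,"tz":1.3}
    - {"aperture":0.0,"tx":-16,"ty":16.6,"tz":1.3}
    - {"aperture":0.0,"tx":-16,"ty":16.6,"tz":1.3}
    - {"aperture":0.0,"tx":-16,"ty":16.6,"tz":1.3}
    - {"aperture":0.0,"tx":-16,"ty":16.6,"tz":1.3}
    - {"aperture":0.0,"tx":-16,"ty":16.6,"tz":1.3}

```text
clock: 6.28
tcp_pos: [0.5304, 0.0117, 0.3382]
eef_rot: [-2.72, -1.571, 0.001]
force: [0.2, -0.5, -0.8]
grip_width: 0.0213
finger_force: 78.5
```

Emit:
shift_gripper:
  offsets:
    - {"aperture":0.0,"drx":-0.07,"dry":-0.0265,"drz":0.0686}
    - {"aperture":0.0,"drx":-0.07,"dry":-0.0265,"drz":0.0686}
    - {"aperture":0.0,"drx":-0.07,"dry":-0.0265,"drz":0.0686}
    - {"aperture":0.0,"drx":-0.07,"dry":-0.0265,"drz":0.0686}
    - {"aperture":0.0,"drx":-0.07,"dry":-0.0265,"drz":0.0686}
    - {"aperture":0.0,"drx":-0.07,"dry":-0.0265,"drz":0.0686}
    - {"aperture":0.0,"drx":-0.07,"dry":-0.0265,"drz":0.0686}
    - {"aperture":0.0,"drx":-0.07,"dry":-0.0265,"drz":0.0686}
    - {"aperture":0.0,"drx":-0.07,"dry":-0.0265,"drz":0.0686}
    - {"aperture":0.0,"drx":-0.07,"dry":-0.0265,"drz":0.0686}

```text
clock: 7.12
tcp_pos: [0.53, 0.0134, 0.3384]
eef_rot: [2.381, 0.392, 0.151]
force: [0.6, 0.3, -0.8]
grip_width: 0.0212
finger_force: 78.9
```

Emit:
shift_gripper:
  offsets:
    - {"aperture":0.0}
    - {"aperture":0.0}

```text
clock: 7.28
tcp_pos: [0.5302, 0.0141, 0.3376]
eef_rot: [2.381, 0.401, 0.147]
force: [0.6, 0.3, -0.9]
grip_width: 0.0211
finger_force: 78.9
```

```bash
python3 go.py .531 .0125 .25 108.8 42
```

```text
d tool [ 0.0007 -0.0572  0.0664] rotvec tool [-0.0006  0.0011  0.006 ] d in target axes [ 0.0003 -0.0573  0.0663] F [ 0.5801  0.3012 -0.9143] q [-1.2005  0.3116  0.9027  1.6495  0.5059  1.3251 -1.6925]
```

Emit:
shift_gripper:
  offsets:
    - {"aperture":0.0,"ty":-11.5,"tz":13.3}
    - {"aperture":0.0,"ty":-11.5,"tz":13.3}
    - {"aperture":0.0,"ty":-11.5,"tz":13.3}
    - {"aperture":0.0,"ty":-11.5,"tz":13.3}
    - {"aperture":0.0,"ty":-11.5,"tz":13.3}
    - {"aperture":0.0}

```text
clock: 7.78
tcp_pos: [0.5289, 0.0095, 0.2484]
eef_rot: [2.383, 0.395, 0.142]
force: [-0.5, -0.6, -1.0]
grip_width: 0.0211
finger_force: 78.9
```

```bash
python3 - <<'E'
from h import *
s=bot.camera("scene");st=bot.state();T=R.from_rotvec(st["eef_rot"])
tip=st["tcp_pos"]+T.apply([0,-.019,.1626]);bend=st["tcp_pos"]+T.apply([0,0,.1516])
t=bot.camera("top")
print(tip,proj(s,[tip,bend]),proj(t,[tip,bend]))
a=cv2.resize(s["image"][140:230,190:290,::-1],(800,600)[:1]+(600,),interpolation=cv2.INTER_CUBIC)
for p in proj(s,[tip,bend]): cv2.circle(a,tuple(int(v) for v in ((p-[190,140]+.5)*[8,6.667])),4,(0,255,0),1)
cv2.imwrite("pics/pre2.png",a)
E
```

```text
[ 0.55973716 -0.08028643  0.1167109 ] [[256.94343866 184.33241386]
 [254.62976025 176.99737952]] [[268.2769281  208.83196043]
 [271.11231845 207.27694818]]
```

View pics/pre2.png

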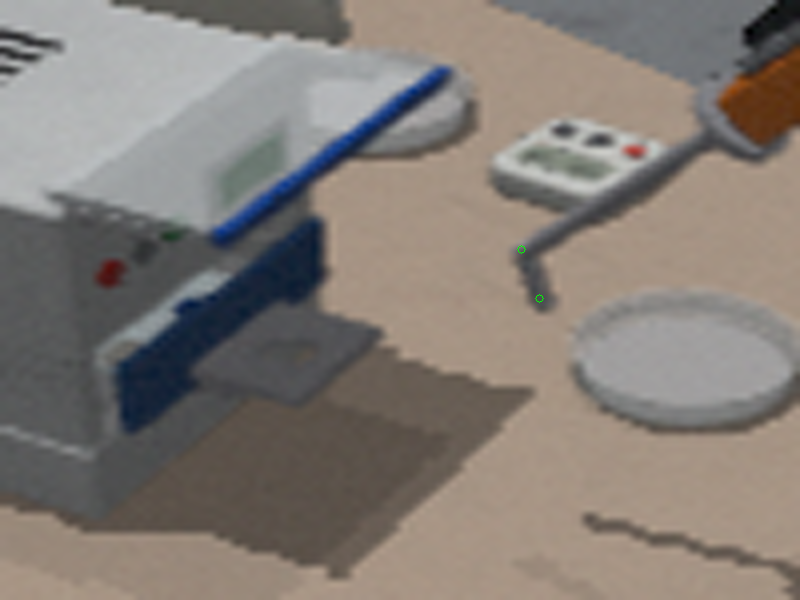

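The tip sits at (541,301) in this crop, within half a pixel of my prediction at (540,298). The hole is at about (295,350), and the tab's front corners are at (383,330) and (292,402).

```bash
python3 - <<'E'
from h import *
s=bot.camera("scene")
P=lambda x,y:(190+x/8-.5,140+y/6.667-.5)
np.set_printoptions(precision=4,suppress=True)
h=onz(s,P(295,350),.06);a=onz(s,P(383,331),.06);b=onz(s,P(292,402),.056);F=np.array([-.322,.947,0])
print(h,a,b,(a+b)/2-.022*F,np.degrees(np.arctan2(*(b-a)[1::-1])))
# sharper: threshold hole via profile
g=cv2.cvtColor(s["image"],cv2.COLOR_RGB2GRAY);print(g[184:202,216:240])
E
```

```text
[ 0.5909 -0.17    0.06  ] [ 0.5597 -0.159   0.06  ] [ 0.6114 -0.1476  0.056 ] [ 0.5926 -0.1741  0.058 ] 12.399338326765807
[[ 38  38  36  33  29  29  28  31  32  33  34  40  56  91 133 150 150 150
  152 152 151 148 149 149]
 [ 40  37  30  25  34  35  36  43  60  67  52  64  78  92 131 153 151 150
  150 152 151 153 151 150]
 [ 36  35  31  32  30  34  44  66  84  81  81  85  81  92 121 147 148 150
  151 148 147 153 153 155]
 [ 30  35  34  37  28  46  75  82  85  82  83  82  86  83  87 101 106 137
  148 149 150 151 153 152]
 [ 32  31  32  35  48  72  82  81  83  83  83  83  84  82  87  84  84  87
   99 107 135 148 152 153]
 [ 31  29  33  45  72  81  82  84  86  83  83  83  81  84  84  84  82  85
   84  82  83 103 152 153]
 [ 28  38  50  73  82  83  81  78  79  81  80  82  83  82  83  81  84  81
   84  82  77  89 136 153]
 [ 40  59  80  83  80  83  80  72  71  77  74  71  70  74  84  78  82  84
   82  74  77 119 148 148]
 [ 59  82  82  81  81  80  72  73  77  76  73  77  78  76  83  83  86  80
   75  72  85  96  95 113]
 [ 79  85  83  81  81  79  74  79  74  76  77  78  81  78  83  84  82  74
   70  82  94  95  97 110]
 [ 80  81  84  82  81  83  78  81  78  78  77  81  81  82  82  84  74  69
   86  96  97  97  95  96]
 [ 80  81  83  80  83  83  80  83  85  84  80  83  82  81  82  73  73  86
   94  95  97  97  95  96]
 [ 75  79  80  82  80  82  81  81  81  79  80  85  81  81  77  69  84  96
   98  95  95  94  97  96]
 [ 68  71  73  72  78  80  79  80  81  79  81  82  82  77  70  80  95  93
   96  95  96  95  94  95]
 [ 71  71  67  69  69  71  72  76  77  79  81  82  77  71  82  95  95  96
   95  95  96  95  96  94]
 [ 78  72  69  72  71  76  72  66  69  75  74  78  71  78  85  94  94  97
   98  95  95  97  96  97]
 [ 79  80  79  78  73  84  83  83  79  75  71  71  76  82  82  85  96  96
   97  95  96  96  95  96]
 [ 74  78  79  72  84  83  80  83  84  83  82  78  83  84  82  84  81  83
   87  96  95  94  94  94]]
```

```bash
python3 go.py .5619 -.0803 .2105 108.8 42
```

```text
d tool [-0.0003  0.0429  0.0948] rotvec tool [-0.0005  0.0004 -0.0008] d in target axes [-0.0004  0.0429  0.0948] F [ 0.8389 -0.3352 -1.2361] q [-1.1631  0.3994  0.8808  1.7808  0.4741  1.1408 -1.7769]
```

Emit:
shift_gripper:
  offsets:
    - {"aperture":0.0,"ty":7.15,"tz":15.8}
    - {"aperture":0.0,"ty":7.15,"tz":15.8}
    - {"aperture":0.0,"ty":7.15,"tz":15.8}
    - {"aperture":0.0,"ty":7.15,"tz":15.8}
    - {"aperture":0.0,"ty":7.15,"tz":15.8}
    - {"aperture":0.0,"ty":7.15,"tz":15.8}
    - {"aperture":0.0}
    - {"aperture":0.0}

```text
clock: 8.6
tcp_pos: [0.5619, -0.0805, 0.2104]
eef_rot: [2.382, 0.391, 0.151]
force: [0.9, 0.9, -0.6]
grip_width: 0.0212
finger_force: 78.9
```

```bash
python3 go.py .5619 -.0803 .2085 108.8 42
python3 - <<'E'
from h import *
s=bot.camera("scene");st=bot.state();T=R.from_rotvec(st["eef_rot"])
tip=st["tcp_pos"]+T.apply([0,-.019,.1626]);print(tip,proj(s,[tip]))
a=cv2.resize(s["image"][160:220,195:275,::-1],(800,600),interpolation=cv2.INTER_CUBIC)
for p in proj(s,[tip,[.593,-.172,.06]]): cv2.circle(a,tuple(int(v) for v in ((p-[195,160]+.5)*10)),4,(0,255,0),1)
cv2.imwrite("pics/pre3.png",a)
E
```

```text
d tool [ 0.0001 -0.0014  0.0013] rotvec tool [ 0.0002  0.0014 -0.002 ] d in target axes [ 0.0001 -0.0014  0.0013] F [ 0.8931  0.8775 -0.601 ] q [-0.974   0.4566  0.8875  1.8411  0.4739  0.9233 -1.6834]
[ 0.5929245  -0.16848317  0.07664826] [[225.88917483 187.68329809]]
```

View pics/pre3.png

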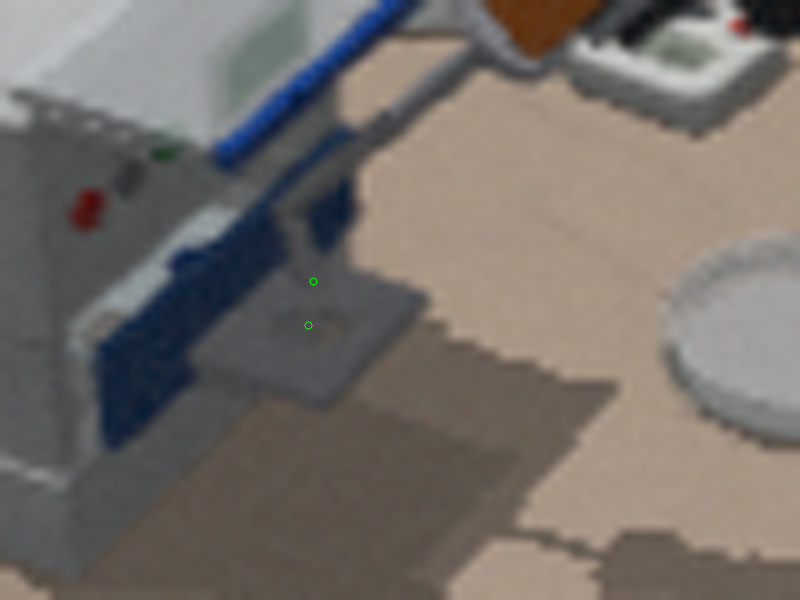

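The hole is at (310,327) with the toe tip above it at (312,282), so they're aligned. I'll lower 27 mm and watch the force.

Emit:
shift_gripper:
  offsets:
    - {"aperture":0.0,"ty":-3.3,"tz":3.7}
    - {"aperture":0.0,"ty":-3.3,"tz":3.7}
    - {"aperture":0.0,"ty":-3.3,"tz":3.7}
    - {"aperture":0.0}

```text
clock: 8.98
tcp_pos: [0.5609, -0.0782, 0.1929]
eef_rot: [2.381, 0.398, 0.147]
force: [-0.6, -0.7, -1.4]
grip_width: 0.0208
finger_force: 78.9
```

Emit:
shift_gripper:
  offsets:
    - {"aperture":0.0,"ty":-2.5,"tz":3}
    - {"aperture":0.0,"ty":-2.5,"tz":3}
    - {"aperture":0.0,"ty":-2.5,"tz":3}
    - {"aperture":0.0}

```text
clock: 9.32
tcp_pos: [0.5611, -0.0797, 0.1815]
eef_rot: [2.381, 0.396, 0.147]
force: [-0.0, -0.3, -1.3]
grip_width: 0.0211
finger_force: 78.9
```

Emit:
shift_gripper:
  offsets:
    - {"aperture":0.0,"ty":-2.23,"tz":-2}
    - {"aperture":0.0,"ty":-2.23,"tz":-2}
    - {"aperture":0.0,"ty":-2.23,"tz":-2}
    - {"aperture":0.0,"ty":-2.23,"tz":-2}
    - {"aperture":0.0,"ty":-2.23,"tz":-2}
    - {"aperture":0.0,"ty":-2.23,"tz":-2}
    - {"aperture":0.0,"ty":-2.23,"tz":-2}
    - {"aperture":0.0,"ty":-2.23,"tz":-2}

```text
clock: 9.98
tcp_pos: [0.5539, -0.057, 0.1827]
eef_rot: [2.381, 0.395, 0.149]
force: [1.0, -3.5, -2.3]
grip_width: 0.021
finger_force: 78.5
```

```bash
python3 go.py .5611 -.0797 .1815 108.8 42
python3 - <<'E'
from h import *
s=bot.camera("scene");st=bot.state();T=R.from_rotvec(st["eef_rot"])
tip=st["tcp_pos"]+T.apply([0,-.019,.1626]);print(tip,proj(s,[tip]))
a=cv2.resize(s["image"][160:220,195:275,::-1],(800,600),interpolation=cv2.INTER_CUBIC)
cv2.imwrite("pics/pull.png",a)
E
```

```text
d tool [-0.0005  0.0169  0.0168] rotvec tool [0.0005 0.0012 0.001 ] d in target axes [-0.0005  0.0169  0.0168] F [ 0.983  -3.4857 -2.2572] q [-1.0072  0.4968  0.8721  1.8722  0.4603  0.8973 -1.7421]
[ 0.58425548 -0.14587114  0.0489614 ] [[233.99493262 197.95119379]]
```

View pics/pull.png

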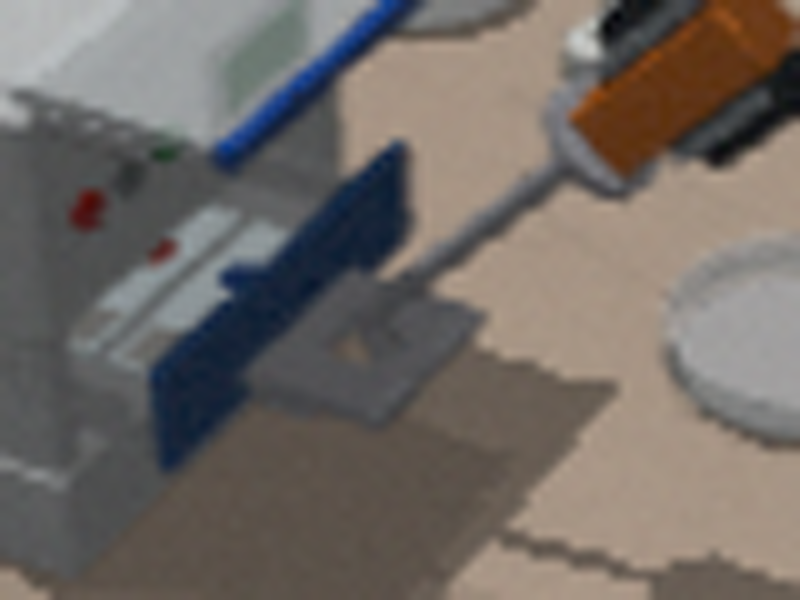

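The hook is engaged: the blue panel has moved out and the toe is in the hole at (355,340). I'll keep pulling, then slow down near the stop.

Emit:
shift_gripper:
  offsets:
    - {"aperture":0.0,"ty":-3,"tz":-2.7}
    - {"aperture":0.0,"ty":-3,"tz":-2.7}
    - {"aperture":0.0,"ty":-3,"tz":-2.7}
    - {"aperture":0.0,"ty":-3,"tz":-2.7}
    - {"aperture":0.0,"ty":-3,"tz":-2.7}
    - {"aperture":0.0,"ty":-3,"tz":-2.7}
    - {"aperture":0.0,"ty":-3,"tz":-2.7}
    - {"aperture":0.0,"ty":-3,"tz":-2.7}
    - {"aperture":0.0,"ty":-3,"tz":-2.7}
    - {"aperture":0.0,"ty":-3,"tz":-2.7}

```text
clock: 10.87
tcp_pos: [0.541, -0.0183, 0.1825]
eef_rot: [2.381, 0.395, 0.15]
force: [2.4, -3.4, -0.9]
grip_width: 0.0211
finger_force: 78.6
```

Emit:
shift_gripper:
  offsets:
    - {"aperture":0.0,"ty":-1.1,"tz":-1}
    - {"aperture":0.0,"ty":-1.1,"tz":-1}
    - {"aperture":0.0,"ty":-1.1,"tz":-1}
    - {"aperture":0.0}

```text
clock: 11.2
tcp_pos: [0.5396, -0.0141, 0.1824]
eef_rot: [2.382, 0.396, 0.15]
force: [2.2, -1.6, -1.3]
grip_width: 0.0209
finger_force: 78.8
```

```bash
python3 go.py .5611 -.0797 .1815 108.8 42
```

```text
d tool [-0.0009  0.0507  0.0469] rotvec tool [-0.0003  0.0005  0.0014] d in target axes [-0.0008  0.0507  0.0469] F [ 2.1562 -1.5561 -1.3492] q [-1.088   0.4969  0.8624  1.8677  0.4477  0.9575 -1.8011]
```

Emit:
shift_gripper:
  offsets:
    - {"aperture":0.0,"ty":-1.1,"tz":-1}
    - {"aperture":0.0,"ty":-1.1,"tz":-1}
    - {"aperture":0.0}

```text
clock: 11.45
tcp_pos: [0.5387, -0.0113, 0.1825]
eef_rot: [2.382, 0.396, 0.15]
force: [2.3, -1.8, -1.7]
grip_width: 0.021
finger_force: 78.7
```

Emit:
shift_gripper:
  offsets:
    - {"aperture":0.0,"ty":-1.1,"tz":-1}
    - {"aperture":0.0}

```text
clock: 11.62
tcp_pos: [0.5382, -0.01, 0.1825]
eef_rot: [2.382, 0.396, 0.15]
force: [2.5, -2.0, -2.3]
grip_width: 0.0209
finger_force: 78.6
```

Emit:
shift_gripper:
  offsets:
    - {"aperture":0.0,"ty":-1.1,"tz":-1}
    - {"aperture":0.0}

```text
clock: 11.78
tcp_pos: [0.5377, -0.0086, 0.1825]
eef_rot: [2.381, 0.396, 0.15]
force: [3.2, -2.6, -2.3]
grip_width: 0.0212
finger_force: 78.6
```

Emit:
shift_gripper:
  offsets:
    - {"aperture":0.0,"ty":-1.1,"tz":-1}
    - {"aperture":0.0}

```text
clock: 11.95
tcp_pos: [0.5372, -0.0071, 0.1825]
eef_rot: [2.382, 0.396, 0.15]
force: [2.9, -2.6, -3.0]
grip_width: 0.0216
finger_force: 78.6
```

Emit:
shift_gripper:
  offsets:
    - {"aperture":0.0,"ty":-1.1,"tz":-1}
    - {"aperture":0.0}

```text
clock: 12.12
tcp_pos: [0.5367, -0.0061, 0.1825]
eef_rot: [2.381, 0.395, 0.15]
force: [3.4, -3.7, -2.0]
grip_width: 0.0213
finger_force: 78.9
```

Emit:
shift_gripper:
  offsets:
    - {"aperture":0.0,"ty":-1.1,"tz":-1}
    - {"aperture":0.0}

```text
clock: 12.28
tcp_pos: [0.5363, -0.0057, 0.1825]
eef_rot: [2.38, 0.394, 0.15]
force: [5.0, -5.4, -5.9]
grip_width: 0.0212
finger_force: 79.2
```

```bash
python3 - <<'E'
from h import *
s=bot.camera("scene");t=bot.camera("top")
a=cv2.resize(s["image"][160:220,205:285,::-1],(800,600),interpolation=cv2.INTER_CUBIC)
cv2.imwrite("pics/pull2.png",a)
E
```

View pics/pull2.png

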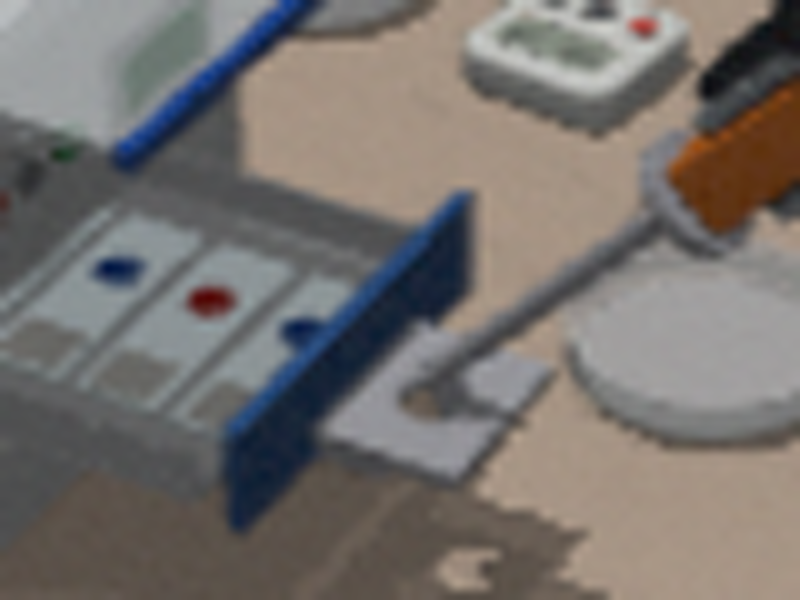

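The tray is nearly fully out (tab corners at (555,373) and (462,480)). The force rose and the TCP stalled, which looks like the stop. I'll check the geometry and make one more small nudge.

The rows are not in the units I measure in: shifts go in mm. I convert before sending: -0.0006 m is -0.6, -0.0005 m is -0.5.

Emit:
shift_gripper:
  offsets:
    - {"aperture":0.0,"ty":-0.6,"tz":-0.5}
    - {"aperture":0.0}
    - {"aperture":0.0}

```text
clock: 12.63
tcp_pos: [0.5361, -0.0056, 0.1825]
eef_rot: [2.38, 0.394, 0.149]
force: [6.3, -6.6, -7.4]
grip_width: 0.021
finger_force: 78.8
```

```bash
python3 - <<'E'
from h import *
s=bot.camera("scene");P=lambda x,y:(205+x/10-.5,160+y/10-.5)
F=np.array([-.322,.947,0]);m=(onz(s,P(555,374),.06)+onz(s,P(462,475),.06))/2
print(m,(m-[.5853,-.149,.06])@F+.014)
E
```

```text
[ 0.56328182 -0.08191789  0.06      ] 0.08461661192304054
```

Emit:
shift_gripper:
  offsets:
    - {"aperture":0.0,"ty":1.5,"tz":1.33}
    - {"aperture":0.0,"ty":1.5,"tz":1.33}
    - {"aperture":0.0,"ty":1.5,"tz":1.33}
    - {"aperture":0.0}

```text
clock: 13.02
tcp_pos: [0.5372, -0.0096, 0.1822]
eef_rot: [2.382, 0.395, 0.148]
force: [1.2, 0.5, -1.5]
grip_width: 0.0209
finger_force: 80.2
```

```bash
python3 go.py .5361 -.0056 .1825 108.8 42
```

```text
d tool [ 0.0003 -0.0028 -0.003 ] rotvec tool [-0.0009  0.0024  0.0011] d in target axes [ 0.0003 -0.0028 -0.003 ] F [ 1.2157  0.4894 -1.5002] q [-1.0964  0.497   0.8609  1.8673  0.4451  0.9656 -1.8073]
```

Emit:
shift_gripper:
  offsets:
    - {"aperture":0.0,"ty":1.5,"tz":1.3}
    - {"aperture":0.0,"ty":3.3,"tz":-3.7}
    - {"aperture":0.0,"ty":3.3,"tz":-3.7}
    - {"aperture":0.0}

```text
clock: 13.35
tcp_pos: [0.5392, -0.0114, 0.1937]
eef_rot: [2.382, 0.394, 0.152]
force: [0.7, 1.1, -1.2]
grip_width: 0.021
finger_force: 80.2
```

Emit:
shift_gripper:
  offsets:
    - {"aperture":0.0,"ty":3.3,"tz":-3.7}
    - {"aperture":0.0,"ty":3.3,"tz":-3.7}
    - {"aperture":0.0,"ty":3.3,"tz":-3.7}
    - {"aperture":0.0,"ty":3.3,"tz":-3.7}
    - {"aperture":0.0}

```text
clock: 13.77
tcp_pos: [0.5392, -0.0114, 0.2136]
eef_rot: [2.382, 0.394, 0.152]
force: [0.0, 0.6, -0.3]
grip_width: 0.0208
finger_force: 80.2
```

```bash
python3 go.py .5361 -.0056 .34 108.8 42
```

```text
d tool [-0.001   0.0798 -0.0983] rotvec tool [-0.0001 -0.0005 -0.0002] d in target axes [-0.0011  0.0798 -0.0983] F [ 0.0455  0.5842 -0.329 ] q [-1.1104  0.4506  0.8777  1.8344  0.4616  1.0257 -1.7791]
```

Emit:
shift_gripper:
  offsets:
    - {"aperture":0.0,"ty":16,"tz":-19.7}
    - {"aperture":0.0,"ty":16,"tz":-19.7}
    - {"aperture":0.0,"ty":16,"tz":-19.7}
    - {"aperture":0.0,"ty":16,"tz":-19.7}
    - {"aperture":0.0,"ty":16,"tz":-19.7}
    - {"aperture":0.0}

```text
clock: 14.27
tcp_pos: [0.5391, -0.0054, 0.3441]
eef_rot: [2.382, 0.392, 0.161]
force: [0.8, -0.4, -0.2]
grip_width: 0.0211
finger_force: 80.2
```

```bash
python3 go.py .4787 .1903 .35 150.05 0
```

```text
d tool [ 0.0061 -0.1482 -0.1414] rotvec tool [ 0.7037  0.2567 -0.6891] d in target axes [ 0.1394 -0.1501 -0.0059] F [ 0.7866 -0.3569 -0.2167] q [-1.1759  0.3032  0.9196  1.6459  0.5127  1.3015 -1.6667]
```

Emit:
shift_gripper:
  offsets:
    - {"aperture":0.0,"drx":0.0704,"dry":0.0257,"drz":-0.0689}
    - {"aperture":0.0,"drx":0.0704,"dry":0.0257,"drz":-0.0689}
    - {"aperture":0.0,"drx":0.0704,"dry":0.0257,"drz":-0.0689}
    - {"aperture":0.0,"drx":0.0704,"dry":0.0257,"drz":-0.0689}
    - {"aperture":0.0,"drx":0.0704,"dry":0.0257,"drz":-0.0689}
    - {"aperture":0.0,"drx":0.0704,"dry":0.0257,"drz":-0.0689}
    - {"aperture":0.0,"drx":0.0704,"dry":0.0257,"drz":-0.0689}
    - {"aperture":0.0,"drx":0.0704,"dry":0.0257,"drz":-0.0689}
    - {"aperture":0.0,"drx":0.0704,"dry":0.0257,"drz":-0.0689}
    - {"aperture":0.0,"drx":0.0704,"dry":0.0257,"drz":-0.0689}

```text
clock: 15.1
tcp_pos: [0.5362, -0.0057, 0.3388]
eef_rot: [-2.712, -1.572, 0.015]
force: [-0.9, 0.3, -1.3]
grip_width: 0.0212
finger_force: 80.2
```

Emit:
shift_gripper:
  offsets:
    - {"aperture":0.0,"tx":17.4,"ty":-18.8,"tz":-0.7}
    - {"aperture":0.0,"tx":17.4,"ty":-18.8,"tz":-0.7}
    - {"aperture":0.0,"tx":17.4,"ty":-18.8,"tz":-0.7}
    - {"aperture":0.0,"tx":17.4,"ty":-18.8,"tz":-0.7}
    - {"aperture":0.0,"tx":17.4,"ty":-18.8,"tz":-0.7}
    - {"aperture":0.0,"tx":17.4,"ty":-18.8,"tz":-0.7}
    - {"aperture":0.0,"tx":17.4,"ty":-18.8,"tz":-0.7}
    - {"aperture":0.0,"tx":17.4,"ty":-18.8,"tz":-0.7}
    - {"aperture":0.0}
    - {"aperture":0.0}

```text
clock: 15.93
tcp_pos: [0.475, 0.1922, 0.3436]
eef_rot: [-2.715, -1.576, 0.017]
force: [0.2, -0.4, -2.0]
grip_width: 0.021
finger_force: 80.2
```

```bash
python3 go.py .4787 .1903 .2046 150.05 0
python3 - <<'E'
from h import *
s=bot.camera("scene");t=bot.camera("top")
cv2.imwrite("pics/ret.png",cv2.resize(s["image"][90:270,200:440,::-1],(800,600),interpolation=cv2.INTER_CUBIC))
E
```

```text
d tool [0.0013 0.0052 0.139 ] rotvec tool [-0.0074  0.0083  0.0038] d in target axes [0.0002 0.0042 0.139 ] F [ 0.2181 -0.4143 -2.0147] q [-0.9474  0.2362  0.6745  1.4492 -0.1465  1.5184 -0.7961]
```

View pics/ret.png

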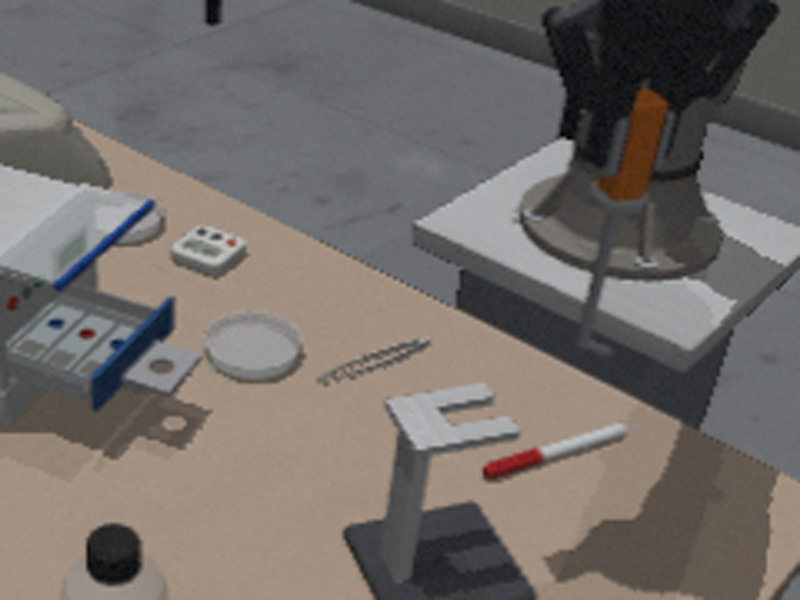

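The tray is fully out, and the hook is held upright in front of the empty fork (collar at (618,200), bend near (585,345)). I'll check whether it tilted in the grip.

Emit:
shift_gripper:
  offsets:
    - {"aperture":0.0,"tx":0.2,"ty":4.2,"tz":1,"drx":-0.0074,"dry":0.0083,"drz":0.0038}
    - {"aperture":0.0}

```text
clock: 16.2
tcp_pos: [0.4805, 0.1862, 0.3435]
eef_rot: [2.726, 1.56, 0.004]
force: [0.6, -0.1, -0.8]
grip_width: 0.021
finger_force: 80.2
```

```bash
python3 - <<'E'
from h import *
s=bot.camera("scene");st=bot.state();T=R.from_rotvec(st["eef_rot"])
print((proj(s,st["tcp_pos"]+T.apply([[0,0,.0466],[0,0,.1516],[0,-.019,.1626]]))-[200,90]+.5)/.3)
E
python3 go.py .4787 .1903 .2046 150.05 0
```

```text
[[601.19421545 202.19358   ]
 [566.90431097 343.95916095]
 [589.75379911 353.49210709]]
d tool [ 0.0022 -0.0034  0.1391] rotvec tool [ 0.0015 -0.0018 -0.0079] d in target axes [ 0.0025 -0.0032  0.1391] F [-0.0517 -0.9976 -1.0721] q [-0.9411  0.2325  0.6808  1.4538 -0.146   1.5042 -0.7948]
```

Emit:
shift_gripper:
  offsets:
    - {"aperture":0.0,"tx":1.2,"ty":-1.6,"tz":25,"drz":-0.004}
    - {"aperture":0.0,"tx":1.2,"ty":-1.6,"tz":25,"drz":-0.004}
    - {"aperture":0.0,"tz":25}
    - {"aperture":0.0,"tz":25}
    - {"aperture":0.0,"tz":20}
    - {"aperture":0.0,"tz":19}
    - {"aperture":0.0}
    - {"aperture":0.0}

```text
clock: 16.92
tcp_pos: [0.4779, 0.1916, 0.2042]
eef_rot: [-2.718, -1.575, -0.0]
force: [1.1, 1.1, -0.2]
grip_width: 0.0207
finger_force: 80.2
```

```bash
python3 go.py .4787 .1903 .2046 150.05 0; python3 go.py .5403 .1552 .2046 150.05 0
```

```text
d tool [-0.0008  0.0013 -0.0004] rotvec tool [-0.     -0.0001  0.0025] d in target axes [-0.0008  0.0013 -0.0004] F [ 1.0569  1.1177 -0.1869] q [-0.9283  0.3129  0.6522  1.7092 -0.2029  1.1879 -0.7435]
d tool [-0.0006  0.0722 -0.0004] rotvec tool [-0.     -0.0001  0.0025] d in target axes [-0.0004  0.0722 -0.0004] F [ 1.0569  1.1177 -0.1869] q [-0.9283  0.3129  0.6522  1.7092 -0.2029  1.1879 -0.7435]
```

Emit:
shift_gripper:
  offsets:
    - {"aperture":0.0,"tx":-0.6,"ty":12,"tz":-0.4,"drz":0.0025}
    - {"aperture":0.0,"ty":12}
    - {"aperture":0.0,"ty":12}
    - {"aperture":0.0,"ty":12}
    - {"aperture":0.0,"ty":12}
    - {"aperture":0.0,"ty":12}
    - {"aperture":0.0}
    - {"aperture":0.0}

```text
clock: 17.58
tcp_pos: [0.5411, 0.1551, 0.2051]
eef_rot: [2.72, 1.571, 0.003]
force: [0.1, 0.4, -1.9]
grip_width: 0.0209
finger_force: 80.2
```

```bash
python3 go.py .5403 .1552 .1966 150.05 0
```

```text
d tool [-0.0003 -0.0007  0.0085] rotvec tool [ 0.001  -0.0015 -0.0007] d in target axes [-0.0003 -0.0007  0.0085] F [ 0.0914  0.383  -1.895 ] q [-0.7843  0.4186  0.658   1.5788 -0.267   1.234  -0.6031]
```

Emit:
shift_gripper:
  offsets:
    - {"aperture":0.0,"tz":3}
    - {"aperture":0.0,"tz":3}
    - {"aperture":0.0}
    - {"aperture":0.0}

```text
clock: 17.92
tcp_pos: [0.5397, 0.1567, 0.1987]
eef_rot: [-2.717, -1.575, -0.002]
force: [-0.1, 0.1, -2.2]
grip_width: 0.021
finger_force: 80.2
```

```bash
python3 go.py .5403 .1552 .1966 150.05 0
```

```text
d tool [-0.001   0.0013  0.0021] rotvec tool [-0.0003 -0.0015  0.0024] d in target axes [-0.001   0.0013  0.0021] F [-0.0527  0.0603 -2.2099] q [-0.7856  0.4224  0.655   1.5899 -0.2705  1.2206 -0.6001]
```

Emit:
shift_gripper:
  offsets:
    - {"aperture":0.0,"tx":-0.5,"ty":0.5,"tz":1.2}
    - {"aperture":0.0}

```text
clock: 18.08
tcp_pos: [0.5404, 0.1555, 0.1979]
eef_rot: [-2.719, -1.574, -0.003]
force: [0.7, 0.1, -1.4]
grip_width: 0.0212
finger_force: 80.2
```

Emit:
shift_gripper:
  offsets:
    - {"aperture":0.0,"tz":1}
    - {"aperture":0.0}
    - {"aperture":0.0}

```text
clock: 18.33
tcp_pos: [0.5406, 0.1554, 0.197]
eef_rot: [-2.719, -1.574, -0.003]
force: [-0.6, 0.9, -0.5]
grip_width: 0.0211
finger_force: 80.2
```

Emit:
shift_gripper:
  offsets:
    - {"aperture":0.0,"tz":0.6}
    - {"aperture":0.0}
    - {"aperture":0.0}

```text
clock: 18.58
tcp_pos: [0.5408, 0.1554, 0.1967]
eef_rot: [-2.719, -1.574, -0.004]
force: [-0.3, -0.2, 1.7]
grip_width: 0.021
finger_force: 80.6
```

Emit:
shift_gripper:
  offsets:
    - {"aperture":0.085}
    - {"aperture":0.085}
    - {"aperture":0.085}
    - {"aperture":0.085}
    - {"aperture":0.085}
    - {"aperture":0.085}
    - {"aperture":0.085}
    - {"aperture":0.085}
  grip_n: 20

```text
clock: 19.25
tcp_pos: [0.5407, 0.1554, 0.1964]
eef_rot: [-2.719, -1.574, -0.003]
force: [-0.3, -0.1, 0.0]
grip_width: 0.0851
finger_force: 0.0
```

Emit:
shift_gripper:
  offsets:
    - {"aperture":0.085,"tz":-5}
    - {"aperture":0.085,"tz":-15}
    - {"aperture":0.085,"tz":-20}
    - {"aperture":0.085,"tz":-30}
    - {"aperture":0.085,"tz":-30}
    - {"aperture":0.085,"tz":-30}
    - {"aperture":0.085,"tz":-30}
    - {"aperture":0.085}
    - {"aperture":0.085}

```text
clock: 20.0
tcp_pos: [0.5415, 0.155, 0.3588]
eef_rot: [2.718, 1.573, 0.011]
force: [-0.2, 0.7, -0.2]
grip_width: 0.0853
finger_force: 0.0
```

```bash
python3 - <<'E'
from h import *
s=bot.camera("scene");t=bot.camera("top")
a=cv2.resize(s["image"][120:340,190:385,::-1],(400,450),interpolation=cv2.INTER_CUBIC)
b=cv2.resize(t["image"][100:280,120:320,::-1],(400,450),interpolation=cv2.INTER_CUBIC)
cv2.imwrite("pics/end.png",np.hstack([a,b]))
q=max(cv2.findContours(mask(s["image"],"orange"),0,2)[0],key=cv2.contourArea);print(cv2.boundingRect(q),cv2.minAreaRect(q))
E
```

```text
(335, 186, 15, 29) ((341.689208984375, 199.8648681640625), (12.494322776794434, 28.76982307434082), 9.462323188781738)
```

View pics/end.png

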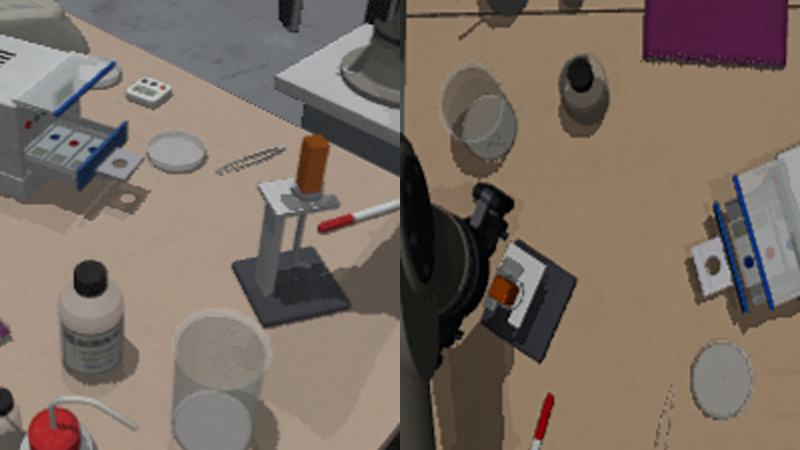

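```bash
python3 - <<'E'
from h import *
s=bot.camera("scene")
b=cv2.resize(s["image"][160:220,205:285,::-1],(800,600),interpolation=cv2.INTER_CUBIC); a=cv2.imread("pics/pull2.png")
f=lambda i:np.float32(cv2.cvtColor(i[200:520,220:340],cv2.COLOR_BGR2GRAY))
print(cv2.phaseCorrelate(f(a),f(b)))
for i in (a,b):
    m=mask(i[:,:,::-1].copy(),"blue"); m[:, :225]=0; print(cv2.boundingRect(m))
E
```

```text
((-0.013182155585170108, -0.020166954514820645), 0.9119641757011414)
(225, 0, 237, 525)
(225, 0, 237, 525)
```

The tray hasn't moved since it reached the stop: the image shift is under 0.01 px. The hook hangs as it did at the start, so I'm handing the job in.

```bash
python3 -c "
from rig import bot
print(bot.finish_job())"
```

```text
the job is handed in; nothing more can be done
None
```

I handed the job in at about 20 s of the 64 s limit: the tray was pulled out to its stop with the hook only (peak force about 12 N), the hook hangs back upright on its fork, and the bottle, beaker and petri dish look undisturbed in the final images.

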